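Set a plate on the sawing board for the cut

ROBOT

A 7-joint arm with a two-finger parallel gripper is mounted at the origin on a cart in front of the work surface, level with it; the furniture and walls round the work are solid. World frame = base frame: x ahead of the robot, y to its left, z up, the work surface at z = 0. Lengths are in mm, angles in rad, forces in N, time in s.
With the tool pointing down it reaches from about 400 to 875 mm from the base axis. Payload 4.4 kg.
Tool frame: the origin (TCP) lies midway between the tips of the shut fingers; the grasp point (between the pads) lies 19 mm behind it (ctrl.pinch_z is the distance from the TCP to the grasp point, in mm); z points along the fingers, y is the line along which they close (so a half turn about z gives the same grasp; the last joint's range is limited). The gripper opens to 85 mm and grips with 20 to 120 N. Pads are 22 mm wide; open, the fingers measure 114 mm over their backs; the gripper's body (76 mm by 85 mm) begins 54 mm behind the grasp point. The pads swing forward as they close: fully open they stand 13 mm farther back than shut.
Start: joints at [-1.224, 0.628, 0.038, 1.517, -0.027, 0.996, -0.02], TCP at [260.742, 595.426, 202.213] pointing down, gripper open.
Joint ranges: [-3.06, 3.06], [-0.37, 2.12], [-1.25, 1.32], [0.18, 2.47], [-1.1, 4.24], [0.23, 1.98], [-2.94, 2.94]. Speed limits (rad/s): [2.57, 2.57, 3.14, 3.14, 3.14, 3.14, 3.14].

INTERFACE

Orientations are given as [roll, pitch, yaw] about the fixed x, y, z axes, in that order (R = Rz(yaw) Ry(pitch) Rx(roll)).
In Python, from cell import read_state, cams, order, ctrl gives the robot as it stands.
- The arm moves only by the tool move_arm, never from a script. Its argument "targets" is text: rows parted by semicolons, each of 7 numbers parted by spaces: the gripper's target within -1 to 1 (fully open at 1, half-way at 0, shut at -1), then the shift along the tool's x, y, z in cm, then the turn, a rotation vector about the tool's x, y, z in degrees. A call has 1 to 5 rows; each row shifts and turns the commanded pose from where the row before left it, along the tool's axes as they then stand; what a row does not reach is not made up. A row lasts 1/12 s, in which the tool goes at most 41.7 mm and 7.16 degrees, less where a joint would pass 70% of its speed; a pose out of reach is approached as far as the arm can. A call with a gripper value outside its range is refused whole. The fingers move at their own pace and stop on an object; the grip force is fixed at half the most. Time passes only in rows, so rows that do not move let the fingers close. It gives the time, the measured TCP pose, the force, the opening and the grip force at its end, in the units of the state.
- read_state(): the state, without advancing time (a new reading comes with each control period).
- cams.get_image(name): name is "side" or "top" or "wrist"; returns a dict with "color" (480x640x3 uint8, red, green, blue), "fovy" (degrees; the focal length in pixels is half the picture's height over the tangent of half this angle, whatever the lens; pixels are square), "cx", "cy" (the principal point, pixels), "rvec" (rotation vector, rad) and "tvec" (3), from world to camera coordinates, as OpenCV has them. Camera axes: x right, y down, z forward; pixel columns grow to the right and rows downward; lengths in mm; the calibration is good to about 2 mm. A picture is of the moment at which its call begins. There is no depth.
- order.finish_job(): hands the job in; it is judged then, once.
The state is a dict: "clock": time; "qpos": joint angles; "qd": joint speeds; "tau": joint torques, N m; "eef_pos": TCP position; "tool_rot": TCP orientation; "force": force on the tool from outside, world axes, zero at the start; "torque": the same for the moment, N m; "width": finger opening in mm; "gripper_force": force on a finger pad.
Only numpy, scipy, OpenCV 4.12 (cv2) and the standard library are available. Lean on these libraries where they do the work, as an engineer would, in place of code of your own. Each camera call takes 0.05 s, during which the arm holds its last target. There are 200 camera calls.

TASK

Set the aluminium plate up for sawing: with the fingertips push it back until its long side lies flush against the dark fence of the sawing board, then push it along the fence toward the robot's right until its marked end overhangs and the red cut line lies right at the board's right-hand edge. Only push the plate flat on the board, do not pinch or lift it, and leave the loose things around the board where they are.

Things in the scene. Friction and masses are not known exactly. Their poses are not given: they have to be found in the camera images.
- saw_board: fixed plywood board, 180 (x) x 260 (y) x 18 mm, turned up to 15 degrees; origin at the centre of its underside. A dark wooden fence, 22 mm high above the board's top, stands along its far side (own +x): its near face is at own x = +60 mm, from own y = -100 to +130 mm. The board's right-hand edge, where the cut will be made, is at own y = -130 mm (-y: robot's right)
- plate: loose aluminium plate, 60 (x) x 150 (y) x 6 mm, about 0.15 kg, flat on the board before the fence, with black hole marks and a red cut line; origin at the centre of its underside; long sides at own x = -30 and +30 mm (+30 faces the fence), ends at own y = -75 (marked end, robot's right) and +75 mm. It stays where it is pushed (ordinary friction, about 1 to 2 N)
- cut_line (a point): middle of the red cut line on the plate's top, the line is 2.5 mm wide and crosses the plate parallel to its ends, 35 mm from the marked (right-hand) end: at own (0, -40, 6) mm of the plate
- plate_back (a point): middle of the plate's long side that faces the fence: own (30, 0, 3) mm of the plate
- saw_edge (a point): point on the upper rim of the sawing board's right-hand edge: own (30, -130, 18) mm of the board, just where the middle of the cut line belongs
- ballpoint: metal ballpoint pen, 145 x 11 x 13 mm, lying on the bench between the board and the robot; not to be disturbed
- tape_c: small roll of yellow tape, 64 x 57 x 34 mm, on the bench to the right of the board; origin under its centre; not to be disturbed
- solder_reel: reel of solder wire with blue flanges, 52 x 52 x 34 mm, on the bench to the right of the board; origin under its centre; not to be disturbed
- stubby_driver: stubby screwdriver with red handle, 74 x 20 x 20 mm, lying on the bench at the right; not to be disturbed
Mind the look-alikes: they are no part of the job. Several things have the shape of the plate; the one meant has the colours described above.

How it is judged (in metres and radians):
On the way, in this order (a step that is already met when the one before it is completed fails the run):
1. the plate lies flush against the fence (x of plate_back in the frame of saw_board above 0.056 m and angle between the x axis of plate and the x axis of saw_board, either way round below 0.05 rad), for 0.2 s.
2. the cut line is at the board's right-hand edge (y of cut_line in the frame of saw_board between -0.135 and -0.125 m), for 0.2 s.
At the end, for the whole second after the job is handed in: the plate lies flat and at rest on the sawing board, its long side along the fence (middle within 4 mm of it, turned less than 0.05 rad), the red cut line within 5 mm of the board's right-hand edge, so that the marked end overhangs by about 35 mm (all of step 1 and all of step 2 and z of plate in the frame of saw_board between 0.015 and 0.021 m and angle between plate's own z axis and vertical below 0.05 rad and linear speed of plate below 0.01 m/s); the robot touches nothing.
It fails at once if the plate is lifted or tipped, or falls off the board (z of plate in the frame of saw_board above 0.028 m or z of plate in the frame of saw_board below 0.008 m or angle between plate's own z axis and vertical above 0.2 rad).
It fails at once if a loose thing beside the board is moved by more than 20 mm (distance of any of ballpoint, tape_c, solder_reel, stubby_driver from where it was at the start of the episode above 0.02 m).
It also fails if it takes over 58 s, if anything falls off the work surface, if the arm or the gripper's body presses on something with over 40 N, if the wrist force passes 120 N, or if a joint passes its speed limit or range.

## Working session

There is one attempt and no reset: what is moved stays moved. The work goes in short steps, Python scripts to look and compute and a tool call to move; the robot and the scene stay as the last step left them, time stands still between calls to the robot, and variables do not carry over. Pictures are saved under pics/ and viewed, at most 10 in all, crops included, and the job is handed in when it is done.

Besides the shell and the picture viewer there is one more tool, called after "Call:" in YAML: its name, and indented under it one key for each argument. move_arm: Moves the arm, as the interface text tells. Its arguments: {"type":"object","properties":{"targets":{"type":"string"}},"required":["targets"]}

```bash
mkdir -p pics; ls; cat > h.py <<'E'
import numpy as np,cv2
from cell import read_state,cams,order,ctrl
def get(n):
    d=cams.get_image(n);h=d["color"].shape[0]
    f=h/2/np.tan(np.radians(d["fovy"])/2)
    d["K"]=np.array([[f,0,d["cx"]],[0,f,d["cy"]],[0,0,1.]])
    d["R"]=cv2.Rodrigues(np.array(d["rvec"],float))[0];d["t"]=np.array(d["tvec"],float);return d
def ray(d,px,z):
    p=np.array(px,float).reshape(-1,2);v=np.c_[p,np.ones(len(p))]@np.linalg.inv(d["K"]).T@d["R"]
    c=-d["R"].T@d["t"];return c+v*((z-c[2])/v[:,2])[:,None]
def proj(d,P): return cv2.projectPoints(np.array(P,float).reshape(-1,3),np.array(d["rvec"],float),d["t"],d["K"],None)[0][:,0]
def save(d,f,crop=None,s=1):
    im=d["color"][:,:,::-1]
    if crop: x0,y0,x1,y1=crop;im=im[y0:y1,x0:x1]
    cv2.imwrite(f,cv2.resize(np.ascontiguousarray(im),None,fx=s,fy=s,interpolation=cv2.INTER_CUBIC))
E
python3 - <<'E'
from h import *
for n in["top","side"]:
    d=get(n);save(d,f"pics/{n}0.png");print(n,-d["R"].T@d["t"],d["fovy"])
    np.save(f"{n}0.npy",d,allow_pickle=True)
s=read_state();print(s["eef_pos"],s["tool_rot"],s["width"],s["clock"],s["force"])
E
```

```text
pics
top [ 312.86714669 -312.27726126 1156.77380054] 45.328856714035055
side [  292.45766768 -1177.35072776   514.18638809] 45.50520498825238
[260.47453596 594.85938511 201.38519446] [-3.13988443e+00  1.31025720e-05  2.72881497e+00] 85.30134233432388 0.1 [-0.39572248 -0.4499257   0.54112509]
```

View pics/top0.png

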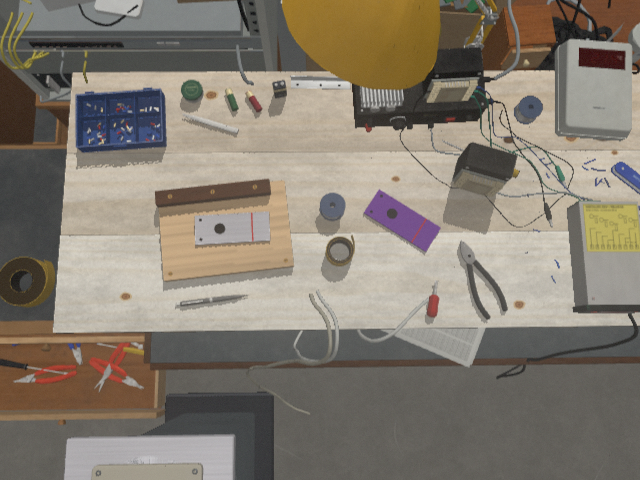

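View pics/side0.png

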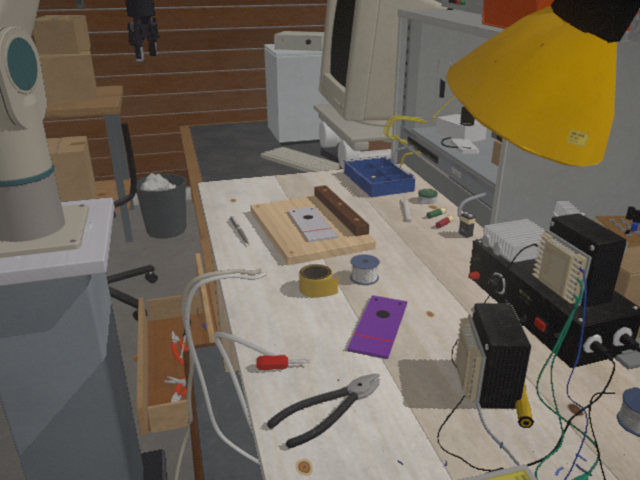

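Look-alikes: the silver plate with a red line on the board (top image, px 232,228), the purple plate (402,221), and the thin grey ruler (320,84). By its colours and its place on the board, the silver one at (232,228) is the plate. I'll check it in a close crop.

```bash
python3 - <<'E'
from h import *
d=np.load("top0.npy",allow_pickle=True).item();save(d,"pics/c1.png",(145,170,305,290),5)
d=np.load("side0.npy",allow_pickle=True).item();save(d,"pics/c2.png",(220,170,390,290),4.7)
E
```

```text
(no output)
```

View pics/c1.png

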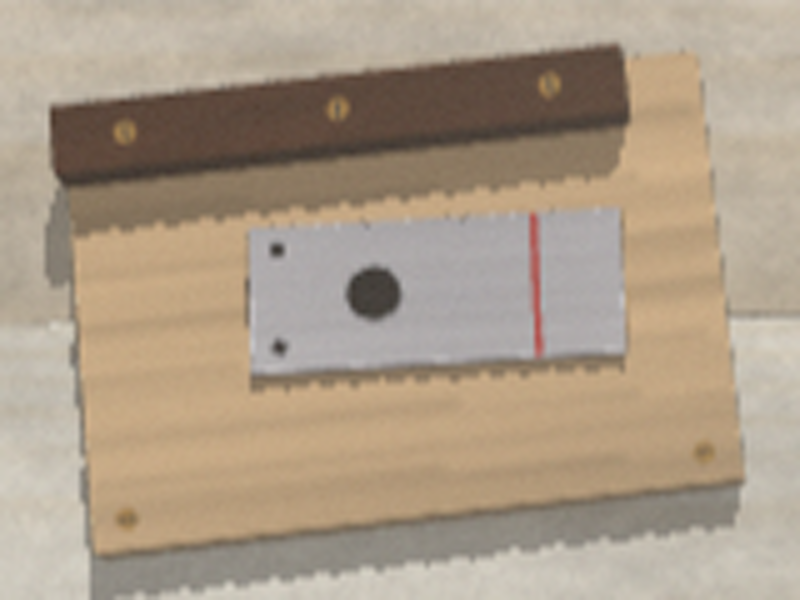

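View pics/c2.png

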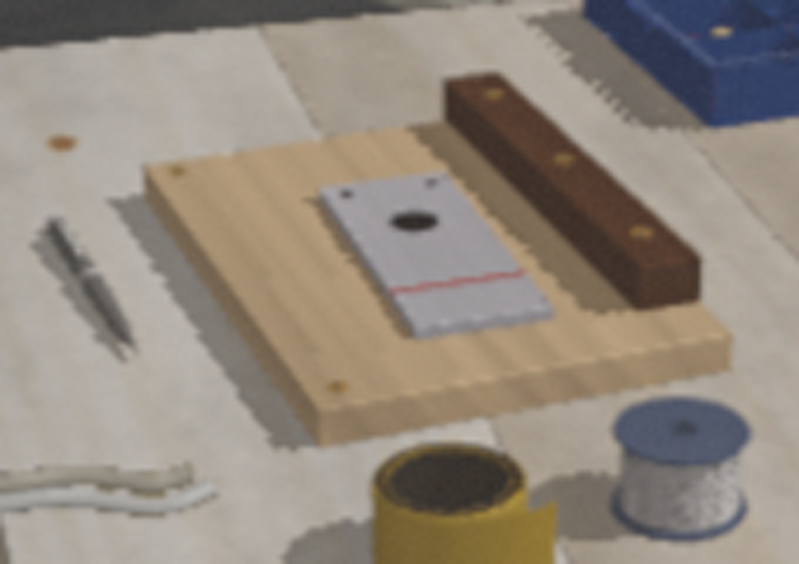

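The silver plate with black marks and a red line (crop 1, corners 248,228 / 620,208 / 626,355 / 252,374) is the right one. It's on the board, clear of the fence, with the red line at the right end.

```bash
cat >> h.py <<'E'
from scipy.optimize import least_squares
def fit(obs,x0):  # obs: list of (cam,px(N,2),own pts(N,3)), planar pose x,y,th
    def T(q,P): c,s=np.cos(q[2]),np.sin(q[2]);P=np.array(P,float);return np.c_[q[0]+c*P[:,0]-s*P[:,1],q[1]+s*P[:,0]+c*P[:,1],P[:,2]]
    r=least_squares(lambda q:np.concatenate([(proj(d,T(q,P))-px).ravel() for d,px,P in obs]),x0,x_scale=[1,1,.01])
    return r.x,r.fun.reshape(-1,2)
def loc(B,p):
    c,s=np.cos(B[2]),np.sin(B[2]);v=np.array(p)[:2]-B[:2];return np.array([c*v[0]+s*v[1],-s*v[0]+c*v[1]])
def glob(B,p):
    c,s=np.cos(B[2]),np.sin(B[2]);return np.array([B[0]+c*p[0]-s*p[1],B[1]+s*p[0]+c*p[1]])
E
python3 - <<'E'
from h import *
t=np.load("top0.npy",allow_pickle=True).item();s=np.load("side0.npy",allow_pickle=True).item()
ct=lambda p:np.array(p)/5.+[145,170]
cs=lambda p:np.array(p)/4.7+[220,170]
print(ray(t,ct([[95,548],[740,480]]),18))
x0=[500,0,0.1]
bt=(t,ct([[697,54],[742,480],[95,550],[629,122],[622,45]]),[[90,-130,18],[-90,-130,18],[-90,130,18],[60,-100,40],[90,-100,40]])
bs=(s,cs([[730,340],[320,410],[147,168],[640,266],[698,260]]),[[90,-130,18],[-90,-130,18],[-90,130,18],[60,-100,40],[90,-100,40]])
pt=(t,ct([[248,228],[620,208],[626,356],[252,374],[533,213],[540,355]]),[[30,75,24],[30,-75,24],[-30,-75,24],[-30,75,24],[30,-40,24],[-30,-40,24]])
ps=(s,cs([[447,176],[552,312],[415,332],[320,187],[523,272],[395,290]]),pt[2])
for n,a,b in(("board",bt,bs),("plate",pt,ps)):
    for o in([a],[b],[a,b]):
        q,r=fit(o,x0);print(n,q.round(3),np.abs(r).max().round(2))
    if n=="board":B=q
    else:P=q
np.save("B.npy",B)
print("res",r.round(1).tolist())
print("back in board",loc(B,glob(P,[30,0])),"cut",loc(B,glob(P,[0,-40])),"dth",P[2]-B[2])
for n,px in(("pen",[[177,304],[247,296]]),("tape",[[340,250]]),("reel",[[332,207]])):print(n,ray(t,px,15)[:,:2].round(0).tolist())
E
```

```text
[[ 452.07509234  -21.7597423    18.        ]
 [ 476.465116   -277.07569951   18.        ]]
board [ 5.51849e+02 -1.40400e+02  9.70000e-02] 1.25
board [ 5.52661e+02 -1.42865e+02  9.50000e-02] 1.53
board [ 5.52457e+02 -1.40948e+02  9.70000e-02] 1.59
plate [ 5.53766e+02 -1.55864e+02  4.60000e-02] 0.65
plate [ 5.54327e+02 -1.58723e+02  3.80000e-02] 1.04
plate [ 5.54262e+02 -1.56398e+02  4.30000e-02] 1.37
res [[0.3, -0.4], [0.4, -0.2], [0.4, -0.6], [-0.1, -0.3], [0.5, -0.3], [0.1, 0.5], [-0.5, -1.4], [0.2, -1.0], [-0.3, -0.9], [-0.4, -0.3], [0.6, 0.1], [-1.2, 0.3]]
back in board [ 30.26132861 -17.16291491] cut [ -1.84301199 -55.49451173] dth -0.0537161163793741
pen [[404.0, -48.0], [418.0, -186.0]]
tape [[508.0, -372.0]]
reel [[598.0, -357.0]]
```

Call:
move_arm:
  targets: "-1 0 0 0 0 0 -5.85;-1 0 0 0 0 0 -5.85;-1 0 0 0 0 0 -5.85;-1 0 0 0 0 0 -5.85;-1 0 0 0 0 0 -5.85"

```text
clock: 0.52
eef_pos: [260.6, 595.0, 201.7]
tool_rot: [-3.141, -0.0, -3.039]
force: [1.2, -0.4, -0.4]
width: 25.6
gripper_force: 0.0
```

Call:
move_arm:
  targets: "-1 -1.6 -3.8 0 0 0 0;-1 -1.6 -3.8 0 0 0 0;-1 -1.6 -3.8 0 0 0 0;-1 -1.6 -3.8 0 0 0 0;-1 -1.6 -3.8 0 0 0 0"

```text
clock: 0.93
eef_pos: [359.3, 412.1, 201.9]
tool_rot: [-3.141, -0.0, -3.043]
force: [0.4, 0.1, -0.7]
width: 0.2
gripper_force: 0.0
```

Call:
move_arm:
  targets: "-1 -1.6 -3.8 0 0 0 0;-1 -1.6 -3.8 0 0 0 0;-1 -1.6 -3.8 0 0 0 0;-1 -1.6 -3.8 0 0 0 0;-1 -1.6 -3.8 0 0 0 0"

```text
clock: 1.35
eef_pos: [457.4, 230.8, 202.1]
tool_rot: [-3.141, -0.0, -3.044]
force: [1.1, 0.5, 0.1]
width: 0.0
gripper_force: 0.0
```

Call:
move_arm:
  targets: "-1 0 -4 0 0 0 0;-1 0 -4 0 0 0 0;-1 0 -4 0 0 0 0;-1 0 -4 0 0 0 0;-1 0 -4 0 0 0 0"

```text
clock: 1.77
eef_pos: [476.1, 31.8, 202.0]
tool_rot: [3.142, -0.0, -3.044]
force: [1.5, 0.1, 0.8]
width: -0.2
gripper_force: 0.0
```

Call:
move_arm:
  targets: "-1 0 -4 0 0 0 0;-1 0 -4 0 0 0 0;-1 0 -4 0 0 0 0;-1 0 -4 0 0 0 0;-1 0 -3.4 0 0 0 0"

```text
clock: 2.18
eef_pos: [494.9, -162.5, 202.0]
tool_rot: [-3.141, -0.0, -3.046]
force: [0.0, -0.2, -0.3]
width: 0.5
gripper_force: 0.0
```

Call:
move_arm:
  targets: "-1 0 0 4 0 0 0;-1 0 0 4 0 0 0;-1 0 0 4 0 0 0;-1 0 0 3 0 0 0;-1 0 0 0 0 0 0"

```text
clock: 2.6
eef_pos: [490.7, -158.0, 46.8]
tool_rot: [3.137, -0.011, -3.044]
force: [-0.0, 0.9, -0.0]
width: 0.5
gripper_force: 0.0
```

```bash
python3 - <<'E'
from h import *
B=np.load("B.npy");s=read_state();print(s["eef_pos"],loc(B,s["eef_pos"]))
d=get("top");save(d,"pics/t1.png",(145,150,345,310),4)
E
```

```text
[ 490.66664818 -157.97309921   46.79377378] [-63.14599639 -10.97855031]
```

View pics/t1.png

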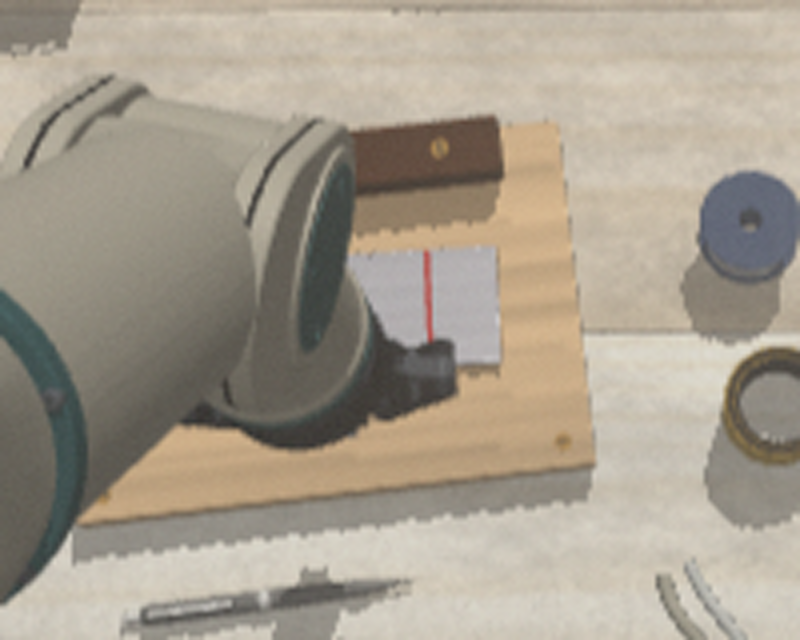

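The gripper hovers in front of the plate's near side. The red line (428,295) is unchanged. Next I lower gently toward about z = 21.

Call:
move_arm:
  targets: "-1 0 -0.6 0 0 0 0;-1 0 0 1 0 0 0;-1 0 0 1 0 0 0;-1 0 0 0.3 0 0 0;-1 0 0 0 0 0 0"

```text
clock: 3.07
eef_pos: [495.8, -165.1, 29.0]
tool_rot: [3.141, -0.0, -3.044]
force: [-0.4, 0.4, -0.2]
width: 0.1
gripper_force: 0.0
```

Call:
move_arm:
  targets: "-1 0 0 0.4 0 0 0;-1 0 0 0.3 0 0 0;-1 0 0 0.15 0 0 0;-1 0 0 0 0 0 0"

```text
clock: 3.4
eef_pos: [495.9, -165.1, 20.4]
tool_rot: [3.141, -0.0, -3.044]
force: [-0.0, -0.0, 0.3]
width: 0.0
gripper_force: 0.0
```

Call:
move_arm:
  targets: "-1 -0.6 0 0 0 0 0;-1 -0.5 0 0 0 0 0;-1 -0.5 0 0 0 0 0;-1 -0.5 0 0 0 0 0;-1 0 0 0 0 0 0"

```text
clock: 3.82
eef_pos: [519.0, -162.9, 20.8]
tool_rot: [-3.141, 0.002, -3.043]
force: [0.1, 0.4, 0.5]
width: 0.0
gripper_force: 0.0
```

Call:
move_arm:
  targets: "-1 -0.4 0 0 0 0 0;-1 -0.4 0 0 0 0 0;-1 -0.4 0 0 0 0 0;-1 -0.3 0 0 0 0 0;-1 0 0 0 0 0 0"

```text
clock: 4.23
eef_pos: [532.9, -161.6, 20.7]
tool_rot: [-3.141, 0.001, -3.043]
force: [0.4, 0.5, -0.5]
width: -0.3
gripper_force: 0.0
```

```bash
python3 - <<'E'
from h import *
B=np.load("B.npy");s=read_state();print(s["eef_pos"],loc(B,s["eef_pos"]),s["force"])
d=get("top");save(d,"pics/t2.png",(185,170,305,260),6)
E
```

```text
[ 532.92327361 -161.5850844    20.74913061] [-21.43568237 -18.65439127] [ 0.38356792  0.51038914 -0.49599231]
```

View pics/t2.png

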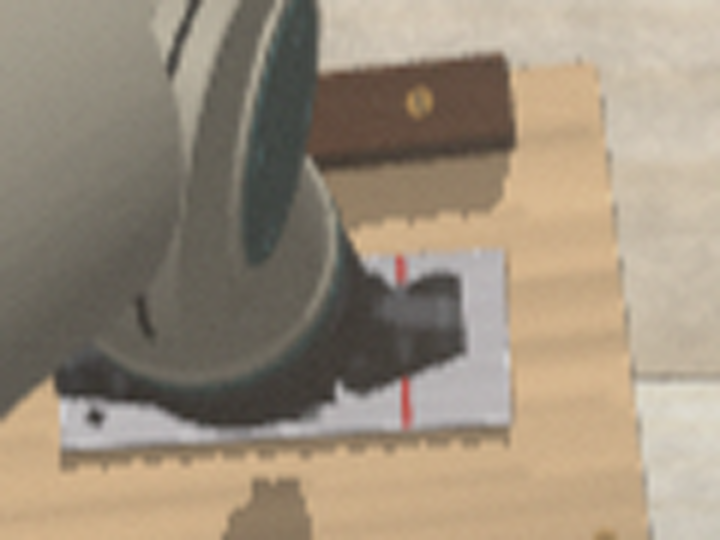

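The plate hasn't moved: its near-right corner is still at about px (270,241). The TCP should already be past the near side, so I'll check with the side camera.

```bash
python3 - <<'E'
from h import *
d=get("side");s=read_state();print(proj(d,s["eef_pos"]), (proj(d,s["eef_pos"])-[220,130])*4.5)
save(d,"pics/s2.png",(220,130,390,260),4.5)
E
```

```text
[[301.35418149 225.6823725 ]] [[366.09381671 430.57067626]]
```

View pics/s2.png

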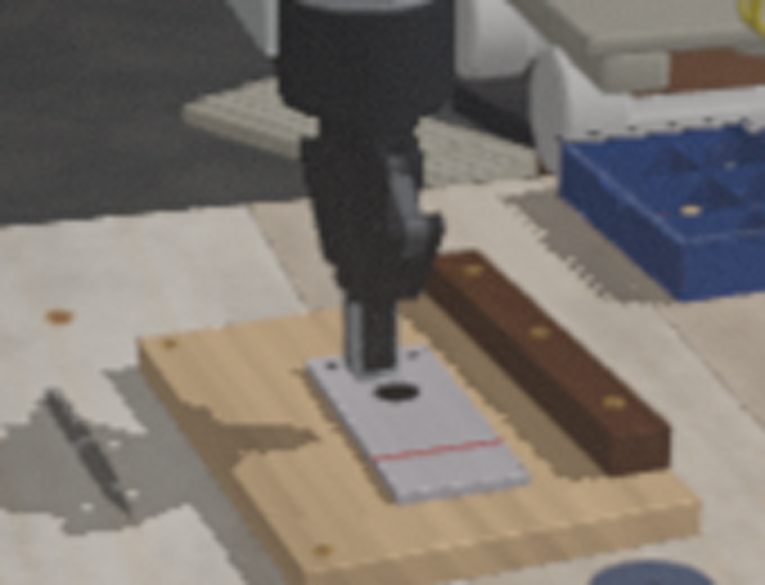

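```bash
python3 - <<'E'
from h import *
d=get("side");t=get("top");w=get("wrist");s=read_state();p=np.array(s["eef_pos"]);B=np.load("B.npy")
for dz in(0,10,20,25,30,40):print(dz,((proj(d,p+[0,0,dz])-[220,130])*4.5).round(0))
sh=ray(t,[[185+265/6,170+480/6]],18)[0];print("shadow tip board",loc(B,sh))
f=ray(t,[[185+400/6,170+220/6]],18)[0];print("fence shadow edge",loc(B,f))
print(ctrl.pinch_z,s["qpos"],s["width"])
save(w,"pics/w2.png")
E
```

```text
0 [[366. 431.]]
10 [[365. 410.]]
20 [[365. 390.]]
25 [[365. 380.]]
30 [[365. 369.]]
40 [[364. 349.]]
shadow tip board [-42.86426397  -4.31253541]
fence shadow edge [ 41.4746486  -56.80501804]
18.700000000000003 [ 0.26220219  0.75893779 -0.02674366  1.92017868  0.04131694  0.46341793
  1.87417046] -0.4893349006175056
```

View pics/w2.png

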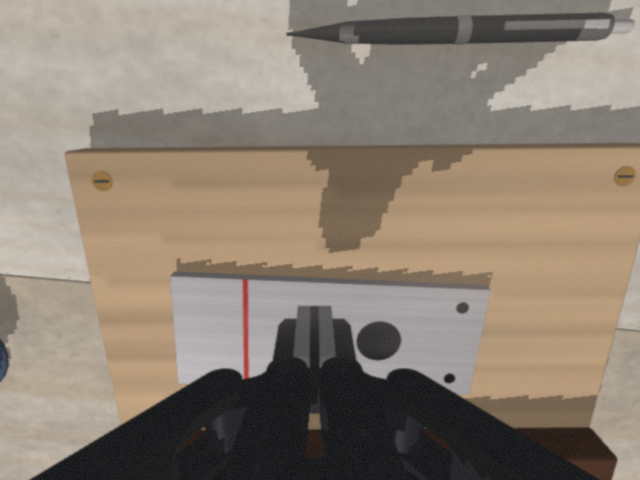

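The fingertips are visibly about 24 mm above the reported TCP and hover over the plate, with no contact. So the height has to come from touch. I'll back off and go down in small steps, watching the force.

Call:
move_arm:
  targets: "-1 1 0 0 0 0 0;-1 1 0 0 0 0 0;-1 1 0 0 0 0 0;-1 1 0 0 0 0 0;-1 0 0 0 0 0 0"

```text
clock: 4.9
eef_pos: [488.9, -166.1, 20.6]
tool_rot: [3.141, -0.003, -3.045]
force: [-0.8, 0.5, -0.6]
width: 0.3
gripper_force: 0.0
```

Call:
move_arm:
  targets: "-1 0 0 0.5 0 0 0;-1 0 0 0.4 0 0 0;-1 0 0 0.3 0 0 0;-1 0 0 0.2 0 0 0;-1 0 0 0 0 0 0"

```text
clock: 5.32
eef_pos: [492.1, -165.3, 6.0]
tool_rot: [3.141, -0.001, -3.044]
force: [-0.6, -0.1, 0.2]
width: 0.1
gripper_force: 0.0
```

```bash
python3 - <<'E'
from h import *
w=get("wrist");s=read_state();B=np.load("B.npy");print(s["eef_pos"],s["force"],loc(B,s["eef_pos"]))
d=get("side");save(d,"pics/s3.png",(220,150,390,260),4.5)
c=-w["R"].T@w["t"];print("wristcam",c)
P=[[*glob(B,q),18] for q in([-90,-130],[-90,130])];print(proj(w,P))
E
```

```text
[ 492.13543226 -165.4284272     6.24224441] [ 0.2090728  -0.28432322  0.44163389] [-62.40404089 -18.5408743 ]
wristcam [ 408.96214773 -172.9886563   177.51422704]
[[ 51.53643303 249.18702335]
 [659.13720264 250.35755267]]
```

View pics/s3.png

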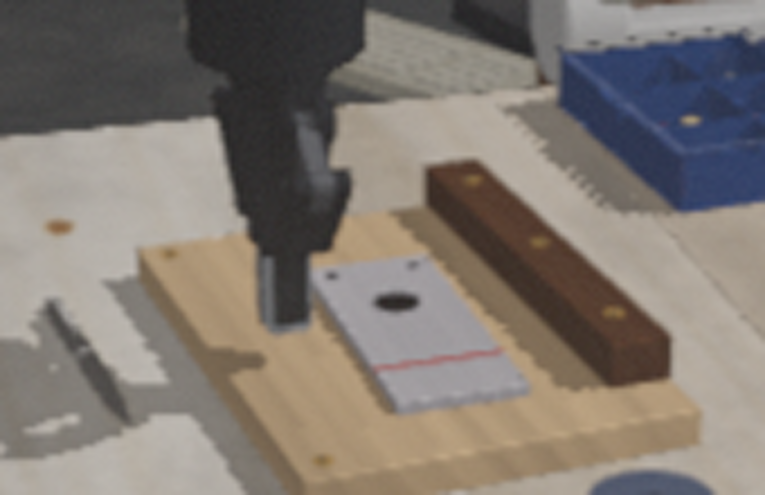

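At reported z = 6 the tips still hover clear of the board, with their shadow apart from the tip at crop (255,358). The height bias is confirmed, so I keep lowering.

Call:
move_arm:
  targets: "-1 0 0 0.3 0 0 0;-1 0 0 0.2 0 0 0;-1 0 0 0 0 0 0"

```text
clock: 5.67
eef_pos: [491.9, -165.5, 1.3]
tool_rot: [3.141, -0.001, -3.044]
force: [0.1, -0.4, -0.1]
width: -0.1
gripper_force: 0.0
```

Call:
move_arm:
  targets: "-1 0 0 0.1 0 0 0;-1 0 0 0.1 0 0 0;-1 0 0 0 0 0 0"

```text
clock: 5.92
eef_pos: [492.0, -165.6, -0.4]
tool_rot: [3.141, -0.0, -3.044]
force: [-0.6, 0.5, -0.9]
width: -0.3
gripper_force: 0.0
```

Call:
move_arm:
  targets: "-1 0 0 0.1 0 0 0;-1 0 0 0.1 0 0 0;-1 0 0 0 0 0 0"

```text
clock: 6.17
eef_pos: [492.0, -165.6, -2.5]
tool_rot: [3.141, -0.0, -3.044]
force: [0.4, -0.4, -0.5]
width: -0.1
gripper_force: 0.0
```

Call:
move_arm:
  targets: "-1 0 0 0.1 0 0 0;-1 0 0 0 0 0 0"

```text
clock: 6.33
eef_pos: [492.0, -165.6, -3.4]
tool_rot: [3.141, -0.0, -3.044]
force: [0.2, 0.1, 0.6]
width: -0.2
gripper_force: 0.0
```

Call:
move_arm:
  targets: "-1 0 0 0.1 0 0 0;-1 0 0 0 0 0 0"

```text
clock: 6.5
eef_pos: [492.0, -165.6, -4.5]
tool_rot: [3.142, -0.0, -3.044]
force: [0.1, -0.9, 0.3]
width: 0.2
gripper_force: 0.0
```

Call:
move_arm:
  targets: "-1 0 0 0.1 0 0 0;-1 0 0 0 0 0 0"

```text
clock: 6.67
eef_pos: [492.0, -165.6, -5.4]
tool_rot: [3.142, -0.0, -3.044]
force: [0.3, 0.7, -0.0]
width: 0.0
gripper_force: 0.0
```

Call:
move_arm:
  targets: "-1 0 0 0.1 0 0 0;-1 0 0 0 0 0 0"

```text
clock: 6.83
eef_pos: [492.0, -165.6, -6.5]
tool_rot: [3.141, -0.0, -3.044]
force: [0.2, -0.1, -0.9]
width: 0.4
gripper_force: 0.0
```

Call:
move_arm:
  targets: "-1 0 0 0.1 0 0 0;-1 0 0 0 0 0 0"

```text
clock: 7.0
eef_pos: [492.0, -165.6, -7.4]
tool_rot: [3.142, -0.0, -3.044]
force: [-0.6, -0.0, 1.4]
width: -0.0
gripper_force: 0.0
```

Call:
move_arm:
  targets: "-1 0 0 0.1 0 0 0;-1 0 0 0 0 0 0"

```text
clock: 7.17
eef_pos: [492.0, -165.6, -8.5]
tool_rot: [3.141, -0.0, -3.044]
force: [0.5, -0.2, -1.3]
width: -0.1
gripper_force: 0.0
```

Call:
move_arm:
  targets: "-1 0 0 0.1 0 0 0;-1 0 0 0 0 0 0"

```text
clock: 7.33
eef_pos: [492.0, -165.6, -9.5]
tool_rot: [3.141, -0.0, -3.044]
force: [0.0, 0.5, -0.8]
width: -0.4
gripper_force: 0.0
```

Call:
move_arm:
  targets: "-1 0 0 0.1 0 0 0;-1 0 0 0 0 0 0"

```text
clock: 7.5
eef_pos: [492.0, -165.6, -10.4]
tool_rot: [3.141, -0.0, -3.044]
force: [0.2, 0.1, -0.1]
width: -0.1
gripper_force: 0.0
```

```bash
python3 - <<'E'
from h import *
s=read_state();print(s["eef_pos"],s["force"],s["torque"])
d=get("side");P=np.array(s["eef_pos"])
for dz in(20,24,28):print(dz,proj(d,P+[0,0,dz]).round(1))
# tip bottom: print brightness down columns through the finger
g=cv2.cvtColor(d["color"],cv2.COLOR_RGB2GRAY)
u=int(proj(d,P+[0,0,24])[0,0]);v=int(proj(d,P+[0,0,24])[0,1])
for c in range(u-6,u+9,2):print(c,v-12,g[v-12:v+14,c])
E
```

```text
[ 492.01519745 -165.60708458  -10.42952709] [ 0.24060043  0.10335031 -0.1102392 ] [ 0.02911679 -0.00747813  0.02993249]
20 [[282.6 233.7]]
24 [[282.5 232. ]]
28 [[282.5 230.1]]
276 219 [142 145 145 145 146 145 145 146 121 100 101  99 100  99 104 137 146 147
 148 146 147 139 125 110 103 103]
278 219 [ 91  97  93  92  93  93  91  92  92  90  94 102 102 105 132 143 144 145
 145 146 146 146 147 146 137 119]
280 219 [ 94  94  93  95  94 101  99 101 100 102 106 109 109 110 142 148 144 142
 141 143 143 145 146 146 146 145]
282 219 [ 53  50  51  53  53  52  53  55  53  52  56  93 106 111 143 154 152 150
 145 141 140 140 142 143 144 145]
284 219 [ 54  53  54  55  53  55  57  57  55  53  60 100 121 133 147 154 153 154
 153 151 148 142 140 140 139 142]
286 219 [ 50  52  53  53  54  53  53  53  53  51  80 115 141 152 152 150 149 151
 152 154 153 152 149 146 141 140]
288 219 [ 84  82  83  81  82  81  78  79  78  79 111 134 152 157 157 155 152 151
 150 149 150 154 153 152 150 147]
290 219 [127 134 151 156 154 153 151 149 148 144 151 154 155 155 156 157 154 155
 154 151 149 149 150 151 151 153]
```

Call:
move_arm:
  targets: "-1 0 0 0.1 0 0 0;-1 0 0 0 0 0 0"

```text
clock: 7.72
eef_pos: [492.2, -165.7, -11.0]
tool_rot: [-3.141, 0.0, -3.044]
force: [-1.4, 0.1, 3.4]
width: -0.3
gripper_force: 2.1
```

Call:
move_arm:
  targets: "-1 0 0 0.1 0 0 0;-1 0 0 0 0 0 0"

```text
clock: 7.88
eef_pos: [492.1, -165.7, -11.1]
tool_rot: [-3.141, 0.0, -3.044]
force: [-2.0, 1.5, 14.7]
width: -0.3
gripper_force: 7.2
```

Contact with the board is at reported z of about −11, so the bias is about 29 mm. I raise 3.5 mm, then push.

Call:
move_arm:
  targets: "-1 0 0 -0.35 0 0 0;-1 0 0 0 0 0 0"

```text
clock: 8.05
eef_pos: [492.5, -165.8, -8.3]
tool_rot: [-3.141, 0.001, -3.044]
force: [-0.3, -0.0, 0.1]
width: -0.0
gripper_force: 0.0
```

Call:
move_arm:
  targets: "-1 -0.5 0 0 0 0 0;-1 -0.5 0 0 0 0 0;-1 -0.5 0 0 0 0 0;-1 -0.3 0 0 0 0 0;-1 0 0 0 0 0 0"

```text
clock: 8.47
eef_pos: [511.3, -163.6, -9.0]
tool_rot: [-3.142, 0.001, -3.043]
force: [-0.2, -0.3, 0.2]
width: 0.1
gripper_force: 0.0
```

Call:
move_arm:
  targets: "-1 -0.4 0 0 0 0 0;-1 -0.4 0 0 0 0 0;-1 -0.4 0 0 0 0 0;-1 0 0 0 0 0 0"

```text
clock: 8.8
eef_pos: [523.2, -162.6, -8.8]
tool_rot: [-3.141, 0.001, -3.043]
force: [-0.1, -0.4, -0.5]
width: 0.1
gripper_force: 0.0
```

```bash
cat >> h.py <<'E'
def red(d,box):
    x0,y0,x1,y1=box;im=d["color"][y0:y1,x0:x1].astype(int);r=im[...,0]-np.maximum(im[...,1],im[...,2])
    v,u=np.nonzero(r>35);return np.c_[u+x0,v+y0],r[v,u]
def cut(B):
    for n,box in(("top",(200,180,312,262)),("side",(250,190,385,270))):
        d=get(n);p,w=red(d,box)
        if len(p)<3: print(n,"few",len(p));continue
        q=np.array([loc(B,x) for x in ray(d,p,24)]);vx=np.polyfit(q[:,0],q[:,1],1)
        print(n,len(p),"cut x %.1f..%.1f y mean %.1f slope(dy/dx) %.3f"%(q[:,0].min(),q[:,0].max(),q[:,1].mean(),vx[0]))
    s=read_state();print("tcp board",loc(B,s["eef_pos"]).round(1),np.round(s["eef_pos"],1),np.round(s["force"],1),s["clock"])
E
python3 - <<'E'
from h import *
B=np.load("B.npy");cut(B)
for n,box in(("top",(200,180,312,262)),("side",(250,190,385,270))):
    d=np.load(n+"0.npy",allow_pickle=True).item();p,w=red(d,box);q=np.array([loc(B,x) for x in ray(d,p,24)]);print(n,q.min(0),q.max(0),q.mean(0),np.polyfit(q[:,0],q[:,1],1)[0])
E
```

```text
top 36 cut x 2.2..82.9 y mean -53.1 slope(dy/dx) -0.086
side 26 cut x -13.7..39.3 y mean -51.9 slope(dy/dx) -0.002
tcp board [-32.1 -18.7] [ 522.3 -162.7   -8.8] [ 0.2  0.  -0.3] 8.9
top [-30.63266123 -56.80870554] [ 28.99852843 -51.59417784] [  0.49368885 -53.9146006 ] -0.05110491795922958
side [-28.05937721 -55.94036966] [ 24.66683461 -50.29869484] [ -1.68961904 -52.88213873] -0.058593573136407874
```

The plate moved about 14.5 mm toward the fence and is now square with it. About 15 mm remain.

Call:
move_arm:
  targets: "-1 -0.4 0 0 0 0 0;-1 -0.4 0 0 0 0 0;-1 -0.3 0 0 0 0 0;-1 0 0 0 0 0 0;-1 0 0 0 0 0 0"

```text
clock: 9.32
eef_pos: [533.4, -161.6, -8.8]
tool_rot: [-3.142, 0.001, -3.044]
force: [-0.9, -0.8, -0.4]
width: 0.1
gripper_force: 0.0
```

Call:
move_arm:
  targets: "-1 -0.2 0 0 0 0 0;-1 0 0 0 0 0 0"

```text
clock: 9.48
eef_pos: [535.1, -161.4, -8.8]
tool_rot: [3.142, 0.0, -3.044]
force: [-0.8, -0.2, -0.5]
width: -0.1
gripper_force: 0.1
```

Call:
move_arm:
  targets: "-1 -0.15 0 0 0 0 0;-1 0 0 0 0 0 0"

```text
clock: 9.65
eef_pos: [536.3, -161.3, -8.8]
tool_rot: [3.142, -0.0, -3.044]
force: [-0.6, 0.4, -0.5]
width: -0.1
gripper_force: 0.4
```

```bash
python3 -c "
from h import *
cut(np.load('B.npy'))"
```

```text
top 31 cut x 18.9..80.7 y mean -52.1 slope(dy/dx) -0.087
side 25 cut x -1.0..48.6 y mean -51.2 slope(dy/dx) 0.024
tcp board [-18.  -18.7] [ 536.3 -161.3   -8.8] [-0.3 -1.8 -0.8] 9.75
```

Call:
move_arm:
  targets: "-1 -0.2 0 0 0 0 0;-1 0 0 0 0 0 0"

```text
clock: 9.92
eef_pos: [538.7, -161.1, -8.8]
tool_rot: [-3.142, 0.0, -3.044]
force: [-0.9, -0.7, 0.2]
width: 0.2
gripper_force: 0.4
```

Call:
move_arm:
  targets: "-1 -0.15 0 0 0 0 0;-1 0 0 0 0 0 0"

```text
clock: 10.08
eef_pos: [540.2, -160.9, -8.8]
tool_rot: [-3.142, 0.0, -3.044]
force: [0.2, -0.1, 0.3]
width: 0.0
gripper_force: 0.3
```

Call:
move_arm:
  targets: "-1 -0.1 0 0 0 0 0;-1 0 0 0 0 0 0"

```text
clock: 10.25
eef_pos: [541.0, -160.8, -8.8]
tool_rot: [3.142, 0.0, -3.044]
force: [-0.4, 0.3, -0.4]
width: -0.0
gripper_force: 0.4
```

Call:
move_arm:
  targets: "-1 -0.1 0 0 0 0 0;-1 0 0 0 0 0 0"

```text
clock: 10.42
eef_pos: [541.9, -160.7, -8.8]
tool_rot: [3.141, -0.0, -3.044]
force: [-1.3, -0.7, 1.0]
width: 0.0
gripper_force: 0.4
```

Call:
move_arm:
  targets: "-1 -0.1 0 0 0 0 0;-1 0 0 0 0 0 0"

```text
clock: 10.58
eef_pos: [542.4, -160.4, -8.9]
tool_rot: [3.141, -0.001, -3.044]
force: [-1.9, 0.8, 0.8]
width: 0.1
gripper_force: 0.9
```

Call:
move_arm:
  targets: "-1 -0.1 0 0 0 0 0;-1 0 0 0 0 0 0"

```text
clock: 10.75
eef_pos: [542.8, -160.3, -8.9]
tool_rot: [3.141, -0.002, -3.044]
force: [-3.3, -0.3, 1.8]
width: -0.0
gripper_force: 1.8
```

Call:
move_arm:
  targets: "-1 -0.1 0 0 0 0 0;-1 0 0 0 0 0 0"

```text
clock: 10.92
eef_pos: [542.8, -160.4, -9.0]
tool_rot: [3.141, -0.004, -3.044]
force: [-5.5, -0.0, 4.2]
width: -0.0
gripper_force: 2.8
```

```bash
python3 -c "
from h import *
cut(np.load('B.npy'))"
```

```text
top 30 cut x -78.2..80.7 y mean -54.3 slope(dy/dx) 0.377
side 24 cut x 4.5..54.2 y mean -51.1 slope(dy/dx) 0.012
tcp board [-11.5 -18.4] [ 542.8 -160.3   -9. ] [-5.5  1.5  4.2] 11.0167
```

The plate is flush: the force is rising and the TCP is at the expected x. I hold one more press, then go to the left end.

Call:
move_arm:
  targets: "-1 -0.1 0 0 0 0 0;-1 0 0 0 0 0 0;-1 0 0 0 0 0 0;-1 1 0 0 0 0 0;-1 1.5 0 0 0 0 0"

```text
clock: 11.43
eef_pos: [524.0, -162.8, -8.5]
tool_rot: [-3.14, 0.005, -3.043]
force: [-0.0, 0.1, -0.7]
width: -0.3
gripper_force: 0.0
```

Call:
move_arm:
  targets: "-1 0 0 -2 0 0 0;-1 0 0 -3 0 0 0;-1 0 3 -1 0 0 0;-1 0 4 0 0 0 0;-1 0 4.5 0 0 0 0"

```text
clock: 11.85
eef_pos: [512.9, -52.2, 52.6]
tool_rot: [-3.14, 0.007, -3.048]
force: [0.6, 1.8, -0.2]
width: 0.0
gripper_force: 0.0
```

Call:
move_arm:
  targets: "-1 -2 0 0 0 0 0;-1 -2 0 0 0 0 0;-1 -2 0 0 0 0 0;-1 0 0 0 0 0 0;-1 0 0 0 0 0 0"

```text
clock: 12.27
eef_pos: [571.8, -45.4, 51.4]
tool_rot: [-3.141, 0.003, -3.043]
force: [-1.2, -0.5, -0.6]
width: 0.2
gripper_force: 0.0
```

```bash
python3 -c "
from h import *
cut(np.load('B.npy'))"
```

```text
top 48 cut x 2.2..60.8 y mean -51.9 slope(dy/dx) 0.013
side 22 cut x 4.5..48.6 y mean -51.1 slope(dy/dx) 0.020
tcp board [25.9 92.9] [569.2 -46.   51.1] [ 0.9  0.1 -0.1] 12.3667
```

Call:
move_arm:
  targets: "-1 -0.2 0 1.5 0 0 0;-1 0 0 1.5 0 0 0;-1 0 0 1.2 0 0 0;-1 0 0 0.8 0 0 0;-1 0 0 0.4 0 0 0"

```text
clock: 12.78
eef_pos: [570.4, -45.8, -4.1]
tool_rot: [3.141, -0.002, -3.044]
force: [0.9, 0.4, -0.1]
width: 0.1
gripper_force: 0.0
```

Call:
move_arm:
  targets: "-1 0 0 0.3 0 0 0;-1 0 0 0.1 0 0 0;-1 0 0 0 0 0 0"

```text
clock: 13.03
eef_pos: [571.9, -45.6, -6.7]
tool_rot: [3.142, 0.0, -3.044]
force: [-0.3, 0.8, 0.3]
width: 0.0
gripper_force: 0.0
```

Call:
move_arm:
  targets: "-1 0 0 0.2 0 0 0;-1 0 -0.4 0 0 0 0;-1 0 -0.4 0 0 0 0;-1 0 -0.4 0 0 0 0;-1 0 0 0 0 0 0"

```text
clock: 13.45
eef_pos: [573.2, -59.4, -8.6]
tool_rot: [-3.14, 0.0, -3.046]
force: [-0.3, 0.0, 0.5]
width: -0.1
gripper_force: 0.0
```

Call:
move_arm:
  targets: "-1 0 -0.4 0 0 0 0;-1 0 -0.5 0 0 0 0;-1 0 -0.5 0 0 0 0;-1 0 -0.4 0 0 0 0;-1 0 0 0 0 0 0"

```text
clock: 13.87
eef_pos: [574.8, -77.0, -8.8]
tool_rot: [-3.141, 0.0, -3.045]
force: [-1.4, -0.3, -0.9]
width: -0.1
gripper_force: 0.0
```

```bash
python3 -c "
from h import *
cut(np.load('B.npy'))"
```

```text
top 50 cut x 1.2..82.9 y mean -62.0 slope(dy/dx) 0.002
side 20 cut x 3.1..45.0 y mean -61.4 slope(dy/dx) 0.005
tcp board [28.3 62.5] [574.6 -76.   -8.8] [0.  0.3 0.4] 13.9667
```

Call:
move_arm:
  targets: "-1 0 -0.5 0 0 0 0;-1 0 -0.5 0 0 0 0;-1 0 -0.5 0 0 0 0;-1 0 -0.5 0 0 0 0;-1 0 -0.5 0 0 0 0"

```text
clock: 14.38
eef_pos: [577.1, -101.1, -8.9]
tool_rot: [-3.141, -0.0, -3.044]
force: [-0.6, 0.1, -0.3]
width: 0.6
gripper_force: 0.3
```

Call:
move_arm:
  targets: "-1 0 -0.5 0 0 0 0;-1 0 -0.5 0 0 0 0;-1 0 -0.5 0 0 0 0;-1 0 -0.4 0 0 0 0;-1 0 0 0 0 0 0"

```text
clock: 14.8
eef_pos: [579.0, -120.9, -8.8]
tool_rot: [-3.141, 0.0, -3.045]
force: [0.2, -0.3, 0.2]
width: 0.0
gripper_force: 0.0
```

```bash
python3 -c "
from h import *
cut(np.load('B.npy'))"
```

```text
top 52 cut x 0.6..61.4 y mean -106.3 slope(dy/dx) -0.001
side 30 cut x 3.3..60.0 y mean -105.1 slope(dy/dx) 0.010
tcp board [28.5 18.6] [ 579.  -119.6   -8.8] [ 0.3  0.1 -0.2] 14.9
```

Call:
move_arm:
  targets: "-1 0 -0.5 0 0 0 0;-1 0 -0.5 0 0 0 0;-1 0 -0.5 0 0 0 0;-1 0 -0.4 0 0 0 0;-1 0 0 0 0 0 0"

```text
clock: 15.32
eef_pos: [580.9, -140.0, -8.8]
tool_rot: [-3.14, 0.0, -3.046]
force: [0.1, 0.4, -0.5]
width: -0.3
gripper_force: 0.0
```

```bash
python3 - <<'E'
from h import *
B=np.load('B.npy');cut(B)
t=get("top");s=get("side")
def c(d,box,k):
    x0,y0,x1,y1=box;return cv2.resize(np.ascontiguousarray(d["color"][y0:y1,x0:x1,::-1]),None,fx=k,fy=k,interpolation=cv2.INTER_CUBIC)
a=c(t,(245,180,305,240),6.5);b=c(s,(315,200,385,270),6.5*60/70)
cv2.imwrite("pics/f.png",np.hstack([a,cv2.resize(b,(390,390))]))
P=[[*glob(B,q),18] for q in([90,-130],[0,-130],[-90,-130])]
print(((proj(t,P)-[245,180])*6.5).round(),((proj(s,P)-[315,200])*5.571+[390,0]).round())
E
```

```text
top 53 cut x 0.7..80.7 y mean -124.1 slope(dy/dx) 0.164
side 33 cut x 0.8..58.3 y mean -124.3 slope(dy/dx) 0.005
tcp board [28.4 -0.6] [ 580.8 -138.8   -8.8] [ 0.1 -0.3 -0.2] 15.4167
[[261.   1.]
 [289. 278.]
 [318. 562.]] [[729. 229.]
 [487. 273.]
 [231. 318.]]
```

View pics/f.png

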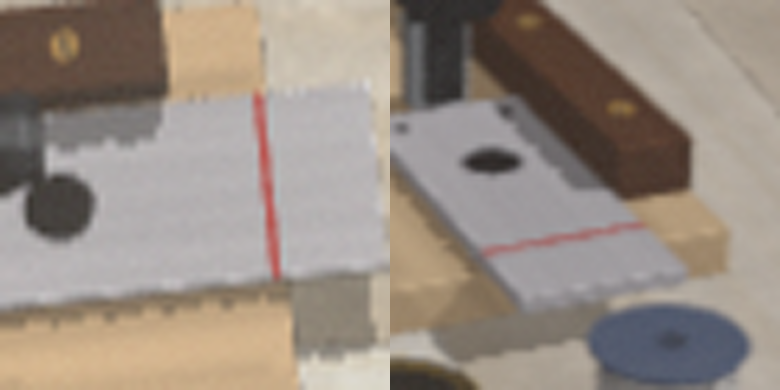

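The left half shows the red line (258,95)–(277,275) parallel to the board's right edge, which runs about (262,60)–(292,290), and about 3.5 mm short of it. The plate is flush with the fence and the reel is clear. I push 3.5 mm more.

Call:
move_arm:
  targets: "-1 0 -0.2 0 0 0 0;-1 0 -0.15 0 0 0 0;-1 0 0 0 0 0 0;-1 0 0 0 0 0 0"

```text
clock: 15.85
eef_pos: [581.2, -141.8, -8.8]
tool_rot: [-3.141, 0.0, -3.044]
force: [-0.1, 0.4, -0.0]
width: 0.2
gripper_force: 0.0
```

```bash
python3 - <<'E'
from h import *
B=np.load('B.npy');cut(B)
t=get("top");p,w=red(t,(270,190,300,226));q=np.array([loc(B,x) for x in ray(t,p,24)]);print("cut",len(p),q.mean(0),q.min(0),q.max(0))
# observed board right edge rows: far part, near part
g=t["color"].astype(int)
for r in(184,187,190,229,234,240,246,252):
    m=(g[r,275:310,0]-g[r,275:310,2])
    e=275+np.argmin(np.diff(m));k=e-275
    print(r,e,loc(B,ray(t,[[e+.5,r]],18)[0]).round(1),m[max(0,k-2):k+4])
E
```

```text
top 52 cut x 0.5..61.3 y mean -127.0 slope(dy/dx) -0.004
side 30 cut x 2.6..58.3 y mean -126.0 slope(dy/dx) 0.008
tcp board [28.5 -3.6] [ 581.2 -141.7   -8.8] [-0.7  0.6  0.6] 15.95
cut 52 [  30.62042571 -127.03480221] [   0.4906282  -128.73019073] [  61.32079033 -125.27363143]
184 284 [  82.1 -127.9] [69 67 65 31 29 30]
187 284 [  75.8 -127.2] [67 67 64 31 27 27]
190 285 [  69.2 -128.7] [63 62 44 25 24 25]
229 289 [ -12.9 -128.7] [66 65 66 26 24 27]
234 289 [ -23.2 -127.7] [68 68 68 36 14 14]
240 290 [ -35.7 -128.5] [65 64 62 26 27 26]
246 291 [ -48.1 -129.2] [65 65 59 24 22 22]
252 291 [ -60.3 -128. ] [61 60 58 34 20 21]
```

In the same image the edge measures −128.3 and the line −127.0, so 1.3 mm remain. I push that, then retreat.

Call:
move_arm:
  targets: "-1 0 -0.13 0 0 0 0;-1 0 0 0 0 0 0;-1 0 0 0 0 0 0;-1 0 0 0 0 0 0"

```text
clock: 16.33
eef_pos: [581.3, -142.9, -8.8]
tool_rot: [3.142, 0.0, -3.044]
force: [-1.0, 0.3, 0.4]
width: -0.2
gripper_force: 0.2
```

Call:
move_arm:
  targets: "-1 0 1 0 0 0 0;-1 0 1.5 0 0 0 0;-1 0 0 -2 0 0 0;-1 0 0 -3 0 0 0;-1 0 0 -3 0 0 0"

```text
clock: 16.75
eef_pos: [577.7, -116.6, 71.2]
tool_rot: [3.14, -0.003, -3.043]
force: [1.5, -0.9, 0.2]
width: -0.2
gripper_force: 0.0
```

Call:
move_arm:
  targets: "-1 0 2 -2 0 0 0;-1 0 2 0 0 0 0;-1 0 2 0 0 0 0;-1 0 0 0 0 0 0;-1 0 0 0 0 0 0"

```text
clock: 17.17
eef_pos: [572.8, -56.2, 91.3]
tool_rot: [3.141, -0.0, -3.04]
force: [1.7, -0.2, -0.4]
width: -0.0
gripper_force: 0.0
```

```bash
python3 - <<'E'
from h import *
B=np.load('B.npy');cut(B)
E
```

```text
top 51 cut x 0.3..59.2 y mean -128.2 slope(dy/dx) 0.006
side 30 cut x 2.6..58.3 y mean -127.3 slope(dy/dx) 0.001
tcp board [28.2 79.6] [572.8 -58.9  91.1] [ 1.1 -0.7  1. ] 17.2667
```

```bash
python3 -c "
from h import *
print(order.finish_job())"
```

```text
the job is handed in; nothing more can be done
None
```

The plate is flush against the fence with its red cut line within about 1 mm of the board's right-hand edge by camera measurement. The arm never went near the loose things, and the job is handed in, but no verdict came back.

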